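# Load a flow cell into its toggle-clamp station

### The job

Load the flow-cell cassette into the clamp station: set it upright on the base plate in the flared mouth of the fence, slide it fully home against the port block and, with the clamp still open, press it on with about 15 N for a second so that the seals bed. Then push the toggle clamp's handle over and down past its centre until it snaps flat and holds the cassette down. Force nothing, let go, and leave the other things on the bench where they are.

Things in the scene. Friction and masses are not known exactly. Their poses are not given: they have to be found in the camera images.
- cassette_mid (a point): Centre, half-way up, of the loose flow-cell cassette (0.22 kg, 44 mm tall, stands on its foot). Steel foot 56 (own x) x 40 (own y) x 10 mm high; above it a tan body 56 x 34 mm with a steel cap, a round window in each long side, two ports in each end. Own z is up; 22 mm over its underside. Grip it across the 34 mm, fingertips above the foot. Both ends are alike. It starts left or right of the station.
- nest (a point): On top of the fixed station's base plate (10 mm thick), under the middle of a fully seated cassette (seated centre: 22 mm above this point). Frame for all (x, z) below: x is the way the cassette slides home, z up. Plate: x -80 to 155 mm, y +-50 mm. The clamp stands at x 65 to 155 mm and works in the plane y = 0; open, its bar stands upright at x 58 to 96 mm, up to z 140 mm.
- mouth (a point): On top of the base plate at x = -48 mm, same axes as nest: set down with its middle here and its length along x, the cassette has its leading 12 mm in the fence's flared mouth. From here it slides 48 mm home along +x.
- fence: Steel fence on the plate; origin and axes of nest. Two rails 8 mm high, 8 mm thick, 43 mm apart inside (the 40 mm foot has 1.5 mm play each side), x -14 to 28 mm; before them a mouth flaring to about 54 mm at x = -34 mm. Its end stop is the port block, 26 mm high, face at x = 28 mm, with two flat seals: rigid. Polished, slippery. Bed it with a level 15 N push on the cassette: the block must feel 10 to 18 N.
- grip (a point): Middle of the upper, pushing face of the handle's black grip (66 x 24 x 14 mm thick), 92 mm out from the handle's pin; free end 31 mm farther. Own x: along the handle to the free end; own z: out of the pushing face. Open (start): x axis 76 deg above level, point at (112, 157) mm, face to the cassette's side. Path over: (138, 154), (151, 143), (156, 115). Closed: level, (160, 88) mm.
- handle: The clamp handle, axes of grip; origin on its pin, which moves from (97, 66) open to (68, 81) mm closed. Moves with 2 to 3 N; past half way it drops by itself till the tip lies on the cassette, 16 deg above level. Then pressing down at grip takes up to 10 N, less near dead centre (3 deg, 5 mm above closed), then it snaps to its rigid stop. Before centre it springs back. Never push over 20 N.
- tip: Rubber-faced sprung pressure tip, 18 mm diameter, at the end of the clamp bar, 75 mm from the bar's pin; origin in the middle of its face. Open: it points to the cassette's side at about (58, 137) mm. Closed: it presses on the middle of the seated cassette's top with about 35 N.
- blank: Bystander: steel blanking plate, as long and wide as the cassette's foot (56 x 40 mm) but flat, 14 mm, with a dark finger bar to 26 mm; origin under its middle. It lies on the other side of the station from the cassette.
- solvent: Bystander: clear solvent bottle with blue cap, 80 mm diameter, 175 mm tall; origin under its middle.
- amber: Bystander: amber bottle with black cap, 76 mm diameter, 165 mm tall; origin under its middle.
- vial_rack: Bystander: white vial rack with small capped vials, 50 x 105 mm, 45 mm tall; origin under its middle.
- beaker: Bystander: glass beaker, 66 mm diameter, 80 mm tall; origin under its middle.
- gloves: Bystander: carton of gloves, 115 x 235 mm, 70 mm tall; origin under its middle.
- wrench: Bystander: open-end wrench lying flat, 150 mm long, origin on the bench near its middle.
- jar: Bystander: small white jar, 56 mm diameter, 55 mm tall; origin under its middle.
Things that resemble listed ones, but are neither listed nor needed, are in the scene too. What is shaped like the part that bears cassette_mid but orange, red or yellow is not meant.

How it is judged (in metres and radians):
On the way, in this order (a step that is already met when the one before it is completed fails the run):
1. the cassette is fully home and pressed on the port block with more than 10 N, the clamp still open (x of cassette_mid in the frame of nest between -0.0018 and 0.004 m and y of cassette_mid in the frame of nest between -0.0035 and 0.0035 m and z of cassette_mid in the frame of nest between 0.018 and 0.025 m and angle between cassette_mid's own z axis and vertical below 0.06 rad and contact force between fence and anything else above 10 N and angle between grip's own x axis and vertical below 1.2 rad), for 0.4 s.
2. the handle has been pushed past its centre and the clamp holds the cassette (x of cassette_mid in the frame of nest between -0.0018 and 0.004 m and y of cassette_mid in the frame of nest between -0.0035 and 0.0035 m and z of cassette_mid in the frame of nest between 0.018 and 0.025 m and angle between cassette_mid's own z axis and vertical below 0.06 rad and angle between grip's own x axis and vertical above 1.55 rad and contact force between tip and anything else above 20 N), for 0.2 s.
At the end, for the whole second after the job is handed in: The cassette stands upright on the plate, fully home: within 2 mm of its seated place along the fence and 3.5 mm across it. The handle rests past its centre, within about 1 degree of its closed, level stop, and the rubber tip presses on the cassette with more than 20 N (all of step 2 and angular speed of handle below 0.1 rad/s); the robot touches nothing.
It fails at once if the fence or its port block is pressed with more than 18 N (contact force between fence and anything else above 18 N).
It fails at once if the handle is pushed with more than 20 N (contact force between handle and anything else above 20 N).
It fails at once if another thing on the bench is shifted by more than 25 mm (distance of any of blank, solvent, amber, vial_rack, beaker, gloves, wrench, jar from where it was at the start of the episode above 0.025 m).
It also fails if it takes over 67 s, if anything falls off the work surface, if the arm or the gripper's body presses on something with over 40 N, if the wrist force passes 120 N, or if a joint passes its speed limit or range.

### The arm

A 6-joint arm with a two-finger parallel gripper is mounted at the origin on the work surface. World frame = base frame: x ahead of the robot, y to its left, z up, the work surface at z = 0. Lengths are in mm, angles in degrees, forces in N, time in s.
With the tool pointing down it reaches from about 350 to 850 mm from the base axis. Payload 8.1 kg.
Tool frame: the origin (TCP) lies on the centre line of the jaws, within the pads' length; the fingertips stand r.tip_extent ahead of it and the grasp point (between the pads) lies 8 mm behind it (r.tip_extent is the distance from the TCP to the fingertips, in mm); z points along the fingers, y is the direction in which the jaws open and shut (so a half turn about z gives the same grasp; the last joint's range is limited). The gripper opens to 85 mm and grips with 20 to 120 N. Pads are 22 mm wide; open, the fingers measure 114 mm over their backs; the gripper's body (76 mm by 85 mm) begins 54 mm behind the grasp point. The pads swing forward as they close: fully open they stand 13 mm farther back than shut.
Start: joints at [59.565, 7.471, 85.268, -0, 87.261, -4.893], TCP at [258.688, 541.374, 242.292] pointing down, gripper open.
Joint ranges: [-169.43, 169.43], [-51.17, 129.36], [1.28, 143.12], [-76.62, 256.62], [0, 156.53], [-152.29, 152.29]. Speed limits (degrees/s): [136.94, 136.94, 159.86, 180, 180, 180].

### API

Orientations are given as [roll, pitch, yaw] about the fixed x, y, z axes, in that order (R = Rz(yaw) Ry(pitch) Rx(roll)).
In Python, from bench import sense, optics, hand_in, spotter, r gives the robot as it stands.
- The arm moves only by the tool apply_moves, never from a script. Its argument "series" is a list of rows, each a list of 3 entries, a list of its own where there are three numbers: the opening, from 0 (shut) to 1 (fully open), then the shift along the world's x, y, z in m, then the turn about the world's z in rad. In form: [[grip, [x, y, z], turn], ...]. A call has 1 to 5 rows; each row is the pose to reach, as a shift and turn from the pose measured when the call began; what a row does not reach only later rows make up. A row lasts 1/8 s, in which the tool goes at most 62.5 mm and 10.7 degrees, less where a joint would pass 70% of its speed; a pose out of reach is approached as far as the arm can. A call with a gripper value outside its range is refused whole. The fingers move at their own pace and stop on an object; "grip_force" is the grip in N (left out, the last holds). Time passes only in rows, so rows that repeat a pose let the fingers close. It gives the time, the measured TCP pose, the force and the opening at its end, in the units of the state.
- sense(): the state, without advancing time (a new reading comes with each control period).
- optics.snapshot(name): name is "scene" or "top"; returns a dict with "color" (384x512x3 uint8, blue, green, red), "intrinsics" (3x3 intrinsics, pixels), "rvec" (rotation vector, rad) and "tvec" (3), from world to camera coordinates, as OpenCV has them. Camera axes: x right, y down, z forward; pixel columns grow to the right and rows downward; lengths in mm; the calibration is good to about 2 mm. A picture is of the moment at which its call begins. There is no depth.
- hand_in(): hands the job in, once; it reports no verdict.
Trained networks look in a picture, given as the dict that the camera call returned (one of the last four; its "shot" number tells which), for a name from the list of things; names that differ only in an ending like _2 or _b are one class to them, and where a whole thing is asked for, a point or a joint stands for the part that bears it (a point fixed in the world has none). Each returns a list of dicts, best first, with "p" (0 to 1); they miss things now and then, are a little off and sometimes report something else, mostly with a low value. They report only what shows in the picture. A call takes as long as a camera call. They do not tell look-alikes from the thing itself.
- spotter.search_frame(picture, query): "xyz" ([x, y, z] in mm, in the coordinates of the camera as it stood for that picture, good to about 4 mm: the middle of the surface that is visible of it).
- spotter.masks_of(picture, query): "mask" (384x512 bool, what is visible of it).
The state is a dict: "time": time; "joint_pos": joint angles; "qd": joint speeds; "joint_efforts": joint torques, N m; "tool_pos": TCP position; "tcp_rot": TCP orientation; "ft_force": force on the tool from outside, world axes, zero at the start; "wrist_torque": the same for the moment, N m; "finger_gap": finger opening in mm.
Only numpy, scipy, OpenCV 4.12 (cv2) and the standard library are available. Lean on these libraries where they do the work, as an engineer would, in place of code of your own. Each camera call takes 0.05 s, during which the arm holds its last target.

## Working session

There is one attempt and no reset: what is moved stays moved. The work goes in short steps, Python scripts to look and compute and a tool call to move; the robot and the scene stay as the last step left them, time stands still between calls to the robot, and variables do not carry over. Pictures are saved under pics/ and viewed, and the job is handed in when it is done.

Besides the shell and the picture viewer there is one more tool, called after ">>>" in YAML: its name, and indented under it one key for each argument. apply_moves: Moves the arm, as the interface text tells. Its arguments: {"type":"object","properties":{"series":{"type":"array"},"grip_force":{"type":"number"}},"required":["series"]}

```bash
mkdir -p pics; ls; cat > h.py <<'E'
import numpy as np, cv2
from bench import sense, optics, hand_in, spotter, r
def snap(n,f):
    p=optics.snapshot(n); cv2.imwrite('pics/'+f,cv2.resize(p['color'],None,fx=1.5,fy=1.5,interpolation=cv2.INTER_CUBIC)); return p
def RT(p): return cv2.Rodrigues(np.array(p['rvec'],float))[0],np.array(p['tvec'],float).reshape(3)
def w(p,x):
    R,t=RT(p); return R.T@(np.array(x)-t)
def proj(p,X):
    return cv2.projectPoints(np.array(X,float).reshape(-1,1,3),np.array(p['rvec'],float),np.array(p['tvec'],float),np.array(p['intrinsics'],float),None)[0].reshape(-1,2)
def ray(p,uv,z):
    R,t=RT(p);K=np.array(p['intrinsics'],float);c=-R.T@t
    d=R.T@np.linalg.inv(K)@np.array([uv[0],uv[1],1.]);return c+d*(z-c[2])/d[2]
def tri(pts):
    A=np.zeros((3,3));b=np.zeros(3)
    for p,uv in pts:
        R,t=RT(p);K=np.array(p['intrinsics'],float);c=-R.T@t
        d=R.T@np.linalg.inv(K)@np.array([uv[0],uv[1],1.]);d/=np.linalg.norm(d);P=np.eye(3)-np.outer(d,d);A+=P;b+=P@c
    return np.linalg.solve(A,b)
E
python3 - <<'E'
from h import *
s=sense();print(s, r.tip_extent)
for n in('scene','top'):
    p=snap(n,n+'0.png');R,t=RT(p);print(n,p['shot'],-R.T@t,R[2],np.array(p['intrinsics'])[0])
    for q in('cassette_mid','nest','fence','grip','handle','tip','blank','solvent','amber','vial_rack','beaker','gloves','wrench','jar'):
        for d in spotter.search_frame(p,q)[:3]: print(q,round(d['p'],2),w(p,d['xyz']).round(),proj(p,w(p,d['xyz'])).round())
print(sense()['time'])
E
```

```text
pics
{'time': 0.0, 'joint_pos': array([ 5.95649667e+01,  7.51667911e+00,  8.53285752e+01,  1.22965103e-03,
        8.72612199e+01, -4.89339614e+00]), 'qd': array([ 0.10911154,  0.07756088,  0.0307973 , -0.01778601,  0.01605877,
        0.0439135 ]), 'joint_efforts': array([-6.57387100e-04, -5.69427252e+01, -5.00532532e+01, -3.20210884e-04,
        1.56110642e-02, -1.80632946e-05]), 'tool_pos': array([258.4105966 , 540.92247841, 241.23477944]), 'tcp_rot': array([-1.79894019e+02, -1.03061249e-02,  1.54458293e+02]), 'ft_force': array([ 0.61266429, -0.84479546, -0.14987991]), 'wrist_torque': array([-0.01255163, -0.02642086, -0.0138322 ]), 'finger_gap': 85.26859265181973} 11.0
scene 1 [1102.94537462 -379.58043659 1204.74627261] [-0.44409891  0.28241542 -0.85030447] [467.2698016    0.         250.94118787]
cassette_mid 0.86 [476. 170.  49.] [[293. 163.]]
cassette_mid 0.75 [395. 396.  38.] [[337. 119.]]
cassette_mid 0.65 [456. 269.  41.] [[316. 147.]]
nest 0.85 [581.  31.  10.] [[273. 216.]]
fence 0.57 [546.  31.  20.] [[267. 206.]]
grip 0.72 [634.  37. 167.] [[289. 201.]]
handle 0.52 [633.
[... 916 characters left out ...]
le 0.43 [623.  49. 161.] [[242. 154.]]
tip 0.21 [536. 467.  68.] [[104. 192.]]
blank 0.67 [ 516. -236.   16.] [[336. 199.]]
blank 0.56 [ 427. -379.   61.] [[389. 227.]]
solvent 0.71 [ 646. -338.  117.] [[377. 149.]]
solvent 0.36 [ 716. -238.   53.] [[336. 133.]]
amber 0.75 [ 533. -432.  111.] [[411. 188.]]
vial_rack 0.96 [687. 238.  27.] [[184. 146.]]
beaker 0.83 [ 715. -235.   51.] [[335. 134.]]
gloves 0.6 [620.  48. 161.] [[242. 155.]]
gloves 0.58 [537. 465.  68.] [[105. 191.]]
wrench 0.68 [537. 466.  69.] [[104. 191.]]
wrench 0.59 [321. 288.   8.] [[167. 263.]]
jar 0.81 [ 425. -376.   59.] [[387. 227.]]
jar 0.72 [534. 466.  66.] [[105. 192.]]
jar 0.64 [ 515. -234.   12.] [[335. 200.]]
1.5
```

View pics/scene0.png

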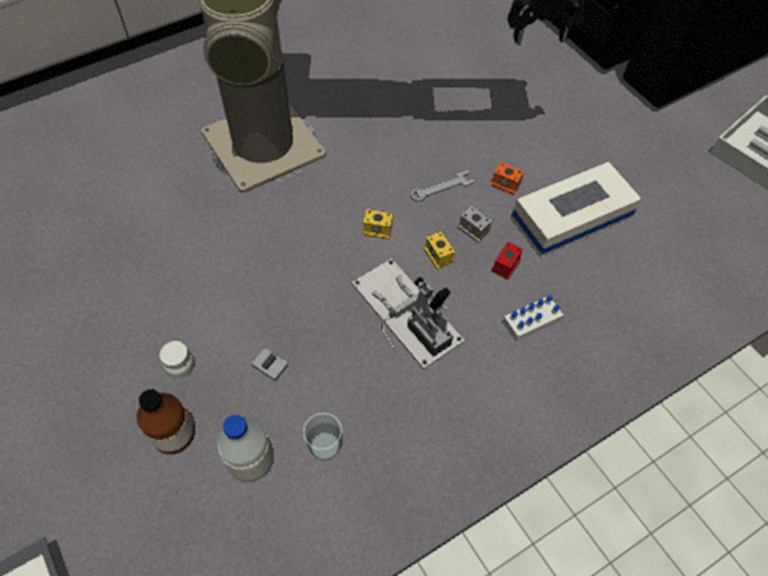

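View pics/top0.png

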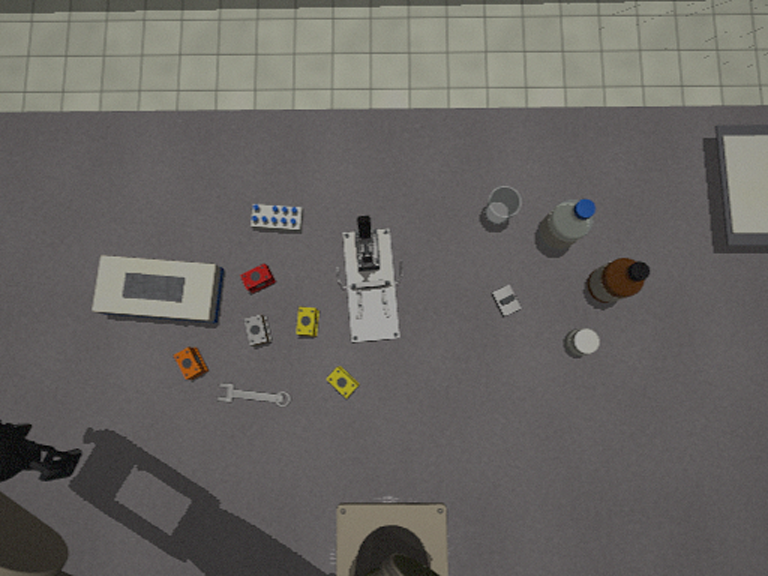

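The scene picture shows five cassette shapes, in enlarged-picture pixels: yellow at (378,222) and (440,249), orange at (507,178), red at (508,260), and grey/tan at (475,222). The top picture shows the grey/tan one at (258,330). Only that one fits (tan body, steel foot and cap). I'll confirm it in an enlarged crop.

```bash
python3 - <<'E'
from h import *
a=optics.snapshot('scene');b=optics.snapshot('top')
np.savez('p0.npz',a=a['color'],b=b['color'])
import pickle;pickle.dump((a,b),open('p0.pkl','wb'))
c1=cv2.resize(a['color'][120:180,285:355],None,fx=5.5,fy=5.5,interpolation=cv2.INTER_CUBIC)
c2=cv2.resize(b['color'][190:250,140:210],None,fx=5.5,fy=5.5,interpolation=cv2.INTER_CUBIC)
cv2.imwrite('pics/cas.png',np.hstack([c1,c2]))
c1=cv2.resize(a['color'][165:250,230:320],None,fx=4.4,fy=4.4,interpolation=cv2.INTER_CUBIC)
c2=cv2.resize(b['color'][145:230,215:305],None,fx=4.4,fy=4.4,interpolation=cv2.INTER_CUBIC)
cv2.imwrite('pics/st.png',np.hstack([c1,c2]))
E
```

```text
(no output)
```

View pics/cas.png

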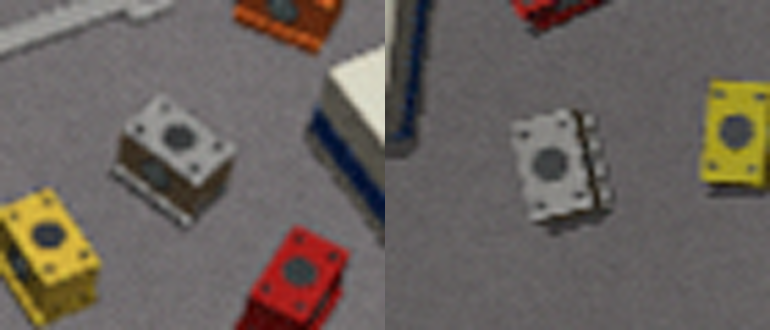

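View pics/st.png

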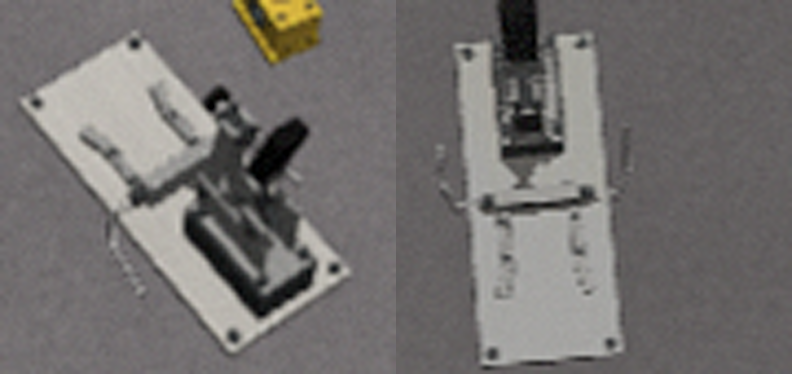

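The grey/tan cassette, with steel cap, dark round mark and brown body, is at about scene px (317,148) and top px (171,219). It's the only one that isn't orange, red or yellow. The station's mouth faces the robot. Next I'll fit both poses to image edges.

```bash
cat > fit.py <<'E'
from h import *
from scipy.optimize import least_squares
from scipy.ndimage import map_coordinates
def rect(lx0,lx1,ly0,ly1,z):
    return [((lx0,ly0,z),(lx1,ly0,z)),((lx1,ly0,z),(lx1,ly1,z)),((lx1,ly1,z),(lx0,ly1,z)),((lx0,ly1,z),(lx0,ly0,z))]
def pose(P,q):
    c,s=np.cos(q[2]),np.sin(q[2]);P=np.array(P,float);o=P.copy()
    o[:,0]=q[0]+c*P[:,0]-s*P[:,1];o[:,1]=q[1]+s*P[:,0]+c*P[:,1]
    if len(q)>3:o[:,2]+=q[3]
    return o
def fit(pics,segs,q0,W=5,N=25,it=12,freez=True,verbose=True):
    """pics list of (pic, list of seg indices)"""
    q=np.array(q0,float)
    for k in range(it):
        w_=W if k<4 else 3
        obs=[]
        for p,idx in pics:
            g=cv2.GaussianBlur(cv2.cvtColor(p['color'],cv2.COLOR_BGR2GRAY).astype(float),(0,0),0.7)
            for i in idx:
                a,b=map(np.array,segs[i]);T=np.linspace(.06,.94,N)[:,None];L=a+(b-a)*T
                uv=proj(p,pose(L,q));d=uv[-1]-uv[0];n=np.array([-d[1],d[0]])/np.linalg.norm(d)
                s=np.arange(-w_,w_+.01,.25)
                for l,u in zip(L,uv):
                    c=u+s[:,None]*n;v=map_coordinates(g,[c[:,1],c[:,0]],order=1)
                    gr=np.abs(np.gradient(v))
                    j=gr.argmax()
                    if gr[j]<2: continue
                    m=slice(max(0,j-3),j+4);ss=(s[m]*gr[m]).sum()/gr[m].sum()
                    obs.append((p,l,u+ss*n,n,i))
        def res(x):
            o=[]
            for p,idx in pics:
                ob=[z for z in obs if z[0] is p]
                if not ob: continue
                uv=proj(p,pose([z[1] for z in ob],x));o+=list(((uv-np.array([z[2] for z in ob]))*np.array([z[3] for z in ob])).sum(1))
            return np.array(o)
        q=least_squares(res,q,loss='soft_l1',f_scale=.4,x_scale=[1,1,.02]+[1]*(len(q)-3)).x
    rr=res(q)
    if verbose: print('pose',q[:2].round(1),np.degrees(q[2]).round(2),q[3:].round(1),'n',len(rr),'med|r|',np.median(abs(rr)).round(2))
    return q
def draw(p,segs,q,roi,f,sc=6):
    u0,u1,v0,v1=roi;im=cv2.resize(p['color'][v0:v1,u0:u1],None,fx=sc,fy=sc,interpolation=cv2.INTER_CUBIC)
    for a,b in segs:
        uv=((proj(p,pose([a,b],q))-[u0,v0]+.5)*sc).astype(int);cv2.line(im,tuple(map(int,uv[0])),tuple(map(int,uv[1])),(0,0,255),1)
    if f: cv2.imwrite('pics/'+f,im)
    return im
PL=rect(-80,155,-50,50,10)
CAS=rect(-28,28,-17,17,44)+rect(-28,28,-20,20,10)
E
python3 - <<'E'
from fit import *
import pickle
a,b=pickle.load(open('p0.pkl','rb'))
c=[ray(b,u,10) for u in [(234.8,228.2),(266.4,224.5),(228.2,155),(259.1,152.7)]];print(np.round(c))
d=(c[2]+c[3]-c[0]-c[1]);y=np.arctan2(d[1],d[0]);m=(c[0]+c[1])/2;q0=[m[0]+80*np.cos(y),m[1]+80*np.sin(y),y]
print(q0)
qa=fit([(a,[0,1,2,3])],PL,q0);qb=fit([(b,[0,1,2,3])],PL,q0);q=fit([(a,[0,1,2,3]),(b,[0,1,2,3])],PL,q0)
fit([(a,[0,1,2,3]),(b,[0,1,2,3])],PL,list(q0)+[0.])
i1=draw(a,PL,q,(230,320,165,250),None,4);i2=draw(b,PL,q,(215,305,145,230),None,4);cv2.imwrite('pics/plfit.png',np.hstack([i1,i2]))
tc=[ray(b,(140+u/5.5,190+v/5.5),44) for u,v in [(128,121),(190,110),(213,208),(148,220)]];print(np.round(tc))
m=np.mean(tc,0);d=tc[3]+tc[2]-tc[0]-tc[1];y=np.arctan2(-d[1],-d[0]);k0=[m[0],m[1],y]
k=fit([(a,[0,1,2,3])],CAS,k0);k=fit([(b,[0,1,2,3])],CAS,k0);k=fit([(a,[0,1,2,3]),(b,[0,1,2,3])],CAS,k0)
fit([(a,[0,1,2,3]),(b,[0,1,2,3])],CAS,list(k0)+[0.])
i1=draw(a,CAS[:4],k,(285,355,120,180),None,5.5);i2=draw(b,CAS[:4],k,(140,210,190,250),None,5.5);cv2.imwrite('pics/cafit.png',np.hstack([i1,i2]))
E
```

```text
[[427.  78.  10.]
 [438. -20.  10.]
 [661. 100.  10.]
 [668.   1.  10.]]
[np.float64(512.5711709443144), np.float64(36.59916915431276), np.float64(0.09184602155297024)]
pose [511.2  39.8] 4.68 [] n 99 med|r| 0.25
pose [512.4  37.8] 4.82 [] n 91 med|r| 0.2
pose [511.7  38.7] 4.53 [] n 190 med|r| 0.4
pose [512.2  38.2] 4.65 [2.4] n 189 med|r| 0.29
[[476. 294.  44.]
 [482. 259.  44.]
 [428. 245.  44.]
 [421. 281.  44.]]
pose [454.2 272.8] 20.23 [] n 100 med|r| 0.48
pose [453.3 272.6] 14.03 [] n 99 med|r| 0.2
pose [453.5 272.9] 15.37 [] n 200 med|r| 0.27
pose [453.4 273.1] 15.63 [-0.9] n 200 med|r| 0.29
```

View pics/plfit.png

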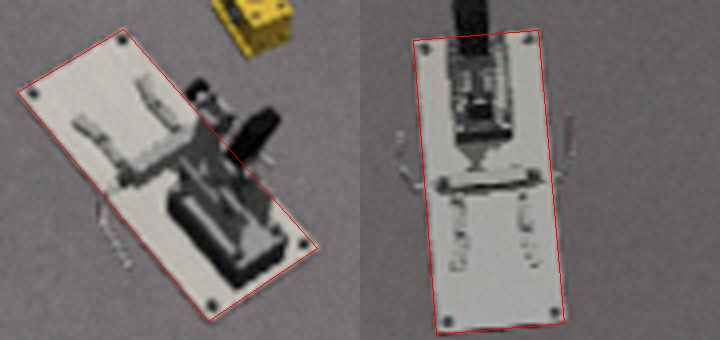

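View pics/cafit.png

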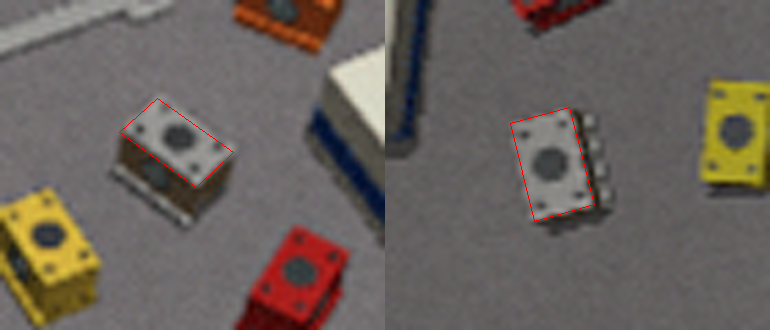

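Both fits agree across the two views:

| Thing | Position (mm) | Yaw | Height from two views | Expected height |
|---|---|---|---|---|
| nest | about (512, 38.5) | about 4.7° | plate top about 12 mm | 10 mm |
| cassette | about (453.5, 273) | about 15° | top about 43 mm | 44 mm |

The jaw direction is now 64.5° and needs to be about 105°, so I turn +0.70 rad. First I'll move above the cassette.

```bash
python3 - <<'E'
from h import *
print([x for x in dir(r) if x[0]!='_']); s=sense();print(s['tool_pos'],s['tcp_rot'],s['ft_force'])
print([453.5,273]-s['tool_pos'][:2])
E
```

```text
['PlanningError', 'tip_extent']
[258.69538179 541.3680461  242.28162656] [-1.79999634e+02 -4.56316418e-04  1.54456044e+02] [-0.59419268  0.47216194  0.67437479]
[ 194.80461821 -268.3680461 ]
```

>>> apply_moves:
  series:
    - [0.8,[0.05,-0.06,-0.02],0.15]
    - [0.8,[0.09,-0.12,-0.04],0.3]
    - [0.8,[0.13,-0.17,-0.06],0.45]
    - [0.8,[0.17,-0.22,-0.08],0.6]
    - [0.8,[0.195,-0.268,-0.1],0.7]

```text
time: 2.22
tool_pos: [437.9, 299.4, 153.5]
tcp_rot: [180.0, 0.1, -165.2]
ft_force: [1.1, 0.1, -0.2]
finger_gap: 68.1
```

>>> apply_moves:
  series:
    - [0.8,[0.0156,-0.0264,-0.03],0.0]
    - [0.8,[0.0156,-0.0264,-0.06],0.0]
    - [0.8,[0.0156,-0.0264,-0.09],0.0]
    - [0.8,[0.0156,-0.0264,-0.09],0.0]

```text
time: 2.72
tool_pos: [451.4, 271.8, 60.9]
tcp_rot: [-180.0, -0.2, -165.2]
ft_force: [-1.0, -0.4, 0.3]
finger_gap: 68.5
```

```bash
python3 - <<'E'
from h import *
print(sense()['tool_pos'])
a=optics.snapshot('scene');b=optics.snapshot('top')
c1=cv2.resize(a['color'][100:190,270:370],None,fx=3.9,fy=3.9,interpolation=cv2.INTER_CUBIC)
c2=cv2.resize(b['color'][170:260,130:230],None,fx=3.9,fy=3.9,interpolation=cv2.INTER_CUBIC)
cv2.imwrite('pics/above.png',np.hstack([c1,c2]))
E
```

```text
[451.41387072 271.8258566   60.89909553]
```

View pics/above.png

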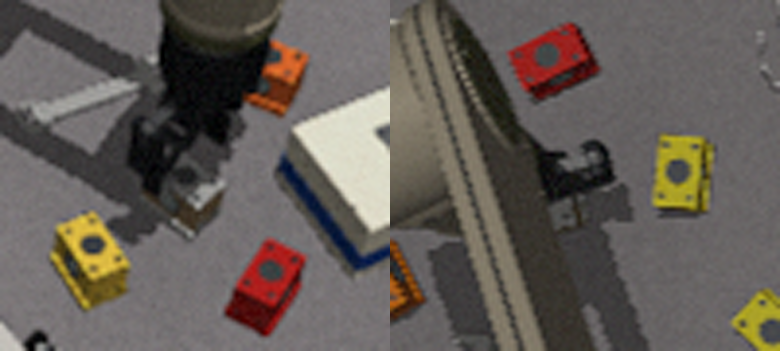

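The scene view (left half) shows the jaws straddling the cassette at crop px (185,190), long side between the fingers. The yellow and red ones are clear of them. Now I descend and grip.

>>> apply_moves:
  series:
    - [0.8,[0.002,0.001,-0.016],0.0]
    - [0.8,[0.002,0.001,-0.033],0.0]
    - [0.8,[0.002,0.001,-0.033],0.0]
  grip_force: 40

```text
time: 3.2
tool_pos: [454.1, 273.5, 29.1]
tcp_rot: [-180.0, -0.1, -165.2]
ft_force: [-0.2, -0.1, -0.7]
finger_gap: 68.4
```

>>> apply_moves:
  series:
    - [0.3,[0.0,0.0,0.0],0.0]
    - [0.2,[0.0,0.0,0.0],0.0]
    - [0.2,[0.0,0.0,0.0],0.0]
    - [0.2,[0.0,0.0,0.0],0.0]
  grip_force: 40

```text
time: 3.7
tool_pos: [454.3, 273.7, 29.4]
tcp_rot: [-180.0, -0.1, -165.2]
ft_force: [-0.6, -0.6, 0.5]
finger_gap: 33.0
```

>>> apply_moves:
  series:
    - [0.2,[0.0,0.0,0.03],0.0]
    - [0.2,[0.0,0.0,0.07],0.0]
    - [0.2,[0.0,0.0,0.08],0.0]
    - [0.2,[0.003,-0.05,0.08],-0.05]
    - [0.2,[0.005,-0.1,0.08],-0.1]

```text
time: 4.32
tool_pos: [458.6, 172.7, 108.2]
tcp_rot: [-180.0, -0.1, -170.9]
ft_force: [1.4, -1.4, -2.6]
finger_gap: 33.6
```

>>> apply_moves:
  series:
    - [0.2,[0.002,-0.05,0.0],-0.05]
    - [0.2,[0.003,-0.1,0.0],-0.1]
    - [0.2,[0.004,-0.13,0.0],-0.1]
    - [0.2,[0.004,-0.145,0.0],-0.1]
    - [0.2,[0.004,-0.145,0.0],-0.1]

```text
time: 4.95
tool_pos: [462.2, 27.3, 107.4]
tcp_rot: [-180.0, -0.2, -176.7]
ft_force: [0.1, -0.9, -2.5]
finger_gap: 33.0
```

```bash
python3 - <<'E'
from h import *
print(sense())
E
```

```text
{'time': 4.95, 'joint_pos': array([-2.93904754e+00, -7.61035353e+00,  1.14844951e+02, -3.29655175e-02,
        7.29705112e+01, -9.62146768e+01]), 'qd': array([ 1.95105421,  0.02792613, -0.36070093,  0.63221808,  0.17601745,
        0.98213335]), 'joint_efforts': array([-1.29519280e+00, -4.07362676e+01, -4.76879740e+01, -2.92501487e-01,
        1.66377041e-02, -3.68549293e-01]), 'tool_pos': array([462.16248355,  27.34461445, 107.35298503]), 'tcp_rot': array([-179.99090372,   -0.20731458, -176.71467634]), 'ft_force': array([ 0.14294534, -0.87346336, -2.45177254]), 'wrist_torque': array([ 0.02970482, -0.02944441,  0.01828603]), 'finger_gap': 32.95894772979711}
```

>>> apply_moves:
  series:
    - [0.2,[0.0018,0.0073,-0.02],0.024]
    - [0.2,[0.0018,0.0073,-0.04],0.024]
    - [0.2,[0.0018,0.0073,-0.05],0.024]
    - [0.2,[0.0018,0.0073,-0.05],0.024]
    - [0.2,[0.0018,0.0073,-0.05],0.024]

```text
time: 5.58
tool_pos: [464.6, 34.9, 58.1]
tcp_rot: [-180.0, -0.1, -175.3]
ft_force: [0.5, 0.1, -1.8]
finger_gap: 32.9
```

```bash
python3 - <<'E'
from fit import *
s=sense();print(s['tool_pos'],s['tcp_rot'])
a=optics.snapshot('scene');b=optics.snapshot('top')
import pickle;pickle.dump((a,b),open('p1.pkl','wb'))
q=[511.9,38.5,np.radians(4.65)];k=[s['tool_pos'][0],s['tool_pos'][1],np.radians(s['tcp_rot'][2]+180),s['tool_pos'][2]-28.7]
i1=draw(a,PL,q,(230,330,150,250),None,3.9);i2=draw(b,PL,q,(205,305,145,245),None,3.9)
cv2.imwrite('pics/hover.png',np.hstack([i1,i2]))
E
```

```text
[464.55741435  34.93251429  58.07067543] [-1.79987574e+02 -1.44590933e-01 -1.75319971e+02]
```

View pics/hover.png

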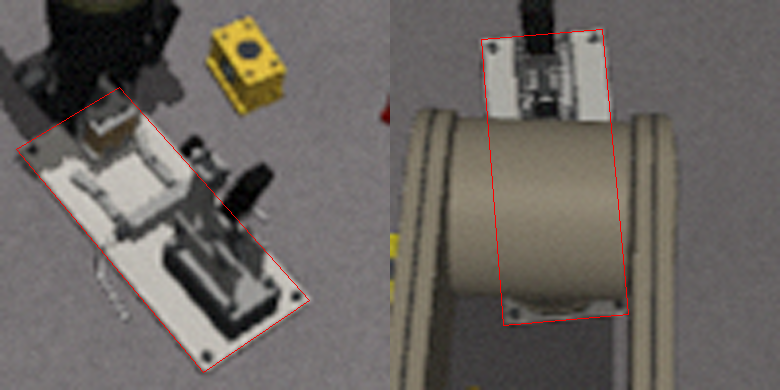

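```bash
python3 - <<'E'
from fit import *
import pickle
a,b=pickle.load(open('p1.pkl','rb'))
k=[464.6,34.9,np.radians(4.68),28.9]
V=[((28,y,z0),(28,y,z1)) for y,z0,z1 in((-17,10,44),(17,10,44),(-20,0,10),(20,0,10))]+[((28,-20,0),(28,20,0)),((28,-20,0),(-28,-20,0))]
i1=draw(a,CAS+V,k,(235,285,155,205),None,8);i0=draw(a,[],k,(235,285,155,205),None,8)
cv2.imwrite('pics/hover2.png',np.hstack([i1,i0]))
E
```

```text
(no output)
```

View pics/hover2.png

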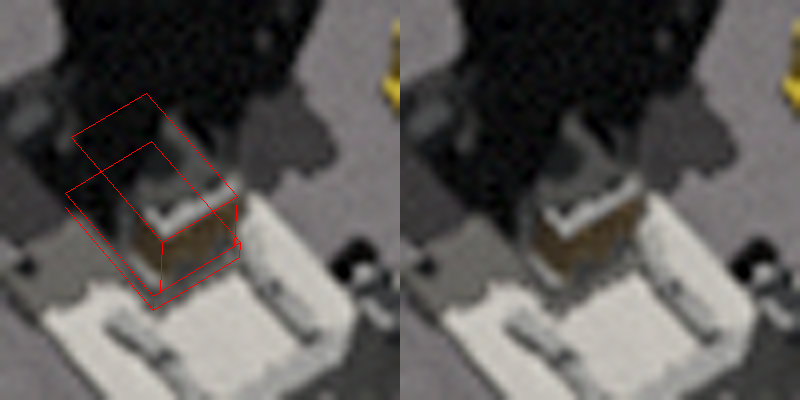

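The scene crop shows the held cassette over the plate just before the mouth, with its front end at about crop px (162–240, 190–290). Sideways it agrees with the kinematics to within about 1.5 mm. Along the slide it may sit up to 4 mm back, which does no harm. I'll lower it gently.

>>> apply_moves:
  series:
    - [0.2,[0.002,0.0,-0.008],0.0]
    - [0.2,[0.002,0.0,-0.014],0.0]
    - [0.2,[0.002,0.0,-0.016],0.0]
    - [0.2,[0.002,0.0,-0.016],0.0]

```text
time: 6.18
tool_pos: [466.4, 34.7, 41.9]
tcp_rot: [-180.0, -0.2, -175.3]
ft_force: [0.3, 0.1, -2.2]
finger_gap: 33.1
```

>>> apply_moves:
  series:
    - [0.2,[0.0,0.0,-0.001],0.0]
    - [0.2,[0.0,0.0,-0.002],0.0]

```text
time: 6.42
tool_pos: [466.5, 34.7, 40.0]
tcp_rot: [-180.0, -0.1, -175.3]
ft_force: [0.6, -0.3, -2.6]
finger_gap: 33.7
```

```bash
python3 - <<'E'
from h import *
s=sense();print(s['tool_pos'],s['ft_force'],s['wrist_torque'])
E
```

```text
[466.51762007  34.70205023  39.95101112] [ 0.64282127 -0.31320566 -2.60893241] [-0.0305965  -0.06327436 -0.00018761]
```

>>> apply_moves:
  series:
    - [0.2,[0.0,0.0,-0.0005],0.0]
    - [0.2,[0.0,0.0,-0.001],0.0]

```text
time: 6.68
tool_pos: [466.9, 34.7, 39.3]
tcp_rot: [-180.0, -0.1, -175.3]
ft_force: [-1.9, -0.4, 3.4]
finger_gap: 33.4
```

>>> apply_moves:
  series:
    - [0.2,[0.0,0.0,-0.0005],0.0]
    - [0.2,[0.0,0.0,-0.001],0.0]

```text
time: 6.92
tool_pos: [467.7, 34.7, 39.3]
tcp_rot: [-180.0, -0.0, -175.3]
ft_force: [-2.8, 0.3, 9.4]
finger_gap: 33.4
```

>>> apply_moves:
  series:
    - [0.2,[0.0,0.0,0.0003],0.0]
    - [0.6,[0.0,0.0,0.0003],0.0]
    - [0.6,[0.0,0.0,0.0003],0.0]
    - [0.6,[0.0,0.0,0.002],0.0]

```text
time: 7.42
tool_pos: [467.6, 34.7, 41.2]
tcp_rot: [-180.0, -0.0, -175.3]
ft_force: [-0.7, 0.3, -0.8]
finger_gap: 51.4
```

>>> apply_moves:
  series:
    - [0.6,[0.0,0.0,0.03],0.0]
    - [0.6,[-0.01,0.0,0.05],0.0]
    - [0.0,[-0.06,-0.005,0.05],0.0]
    - [0.0,[-0.09,-0.007,0.05],0.0]
    - [0.0,[-0.09,-0.007,0.05],0.0]

```text
time: 8.05
tool_pos: [376.1, 27.7, 90.9]
tcp_rot: [-180.0, -0.1, -175.4]
ft_force: [-0.1, 0.0, 0.8]
finger_gap: -0.2
```

```bash
python3 - <<'E'
from fit import *
s=sense();print(s['tool_pos'],s['tcp_rot'],s['ft_force'])
a=optics.snapshot('scene');b=optics.snapshot('top')
import pickle;pickle.dump((a,b),open('p2.pkl','wb'))
q=[511.9,38.5,np.radians(4.65)]
i1=draw(a,[],q,(240,300,160,220),None,6.5);i2=draw(b,[],q,(220,280,170,230),None,6.5)
cv2.imwrite('pics/set.png',np.hstack([i1,i2]))
E
```

```text
[376.11159445  27.65800043  90.93440931] [-1.79973243e+02 -5.20510639e-02 -1.75350716e+02] [-0.08481326  0.03285212  0.83097906]
```

View pics/set.png

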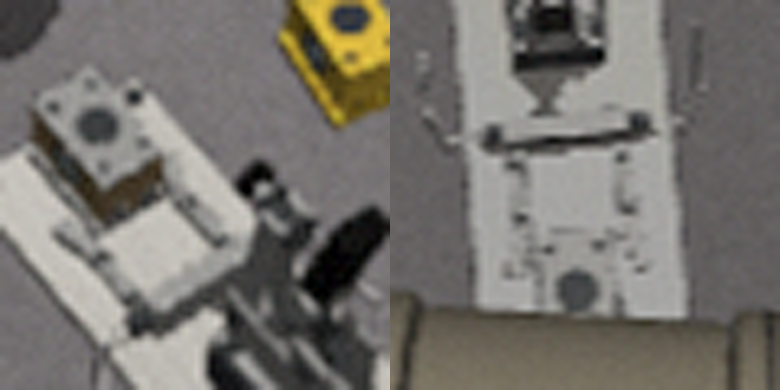

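The cassette stands upright in the flared mouth, its front foot between the flares, at about (105,145) in the scene crop and (575,275) in the top crop. I'll fit its pose relative to the plate.

```bash
python3 - <<'E'
from fit import *
import pickle
a,b=pickle.load(open('p2.pkl','rb'))
C=rect(-28,28,-17,17,54)
qa=fit([(a,[0,1,2,3])],PL,[511.2,39.8,.0817])
k=fit([(a,[0,1,2,3])],C,[465,35,.081])
dx,dy=k[0]-qa[0],k[1]-qa[1];c,s=np.cos(qa[2]),np.sin(qa[2]);print('rel nest',c*dx+s*dy,-s*dx+c*dy,np.degrees(k[2]-qa[2]))
i1=draw(a,C,k,(240,300,160,220),'setfit.png',8)
E
```

```text
pose [510.1  39.7] 4.49 [] n 99 med|r| 0.72
pose [486.2  35.1] -5.26 [] n 100 med|r| 0.52
rel nest -24.150980094681408 -2.733650479180227 -9.741238967776034
```

View pics/setfit.png

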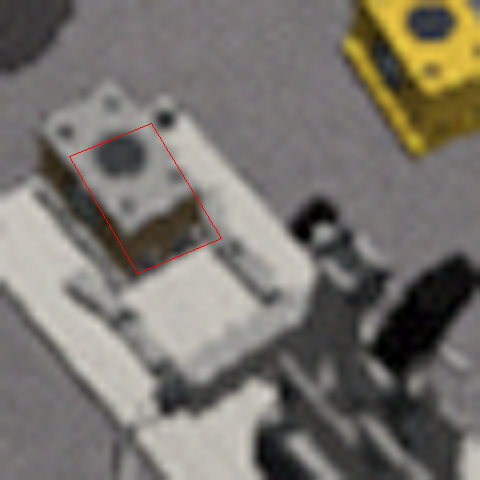

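```bash
python3 - <<'E'
from fit import *
import pickle
a,b=pickle.load(open('p2.pkl','rb'))
C=rect(-28,28,-17,17,54)
P=[ray(a,(240+u/8-.5,160+v/8-.5),54) for u,v in [(42,127),(108,82),(198,190),(140,230)]];print(np.round(P,1))
m=np.mean(P,0);d=P[3]+P[2]-P[0]-P[1];y=np.arctan2(d[1],d[0]);print(m,np.degrees(y),np.linalg.norm(d)/2)
k=fit([(a,[0,1,2,3])],C,[m[0],m[1],y],W=3)
qa=[511.2,39.8,np.radians(4.68)]
for k in (k,[*m[:2],y]):
    dx,dy=k[0]-qa[0],k[1]-qa[1];c,s=np.cos(qa[2]),np.sin(qa[2]);print('rel nest',c*dx+s*dy,-s*dx+c*dy,np.degrees(k[2]-qa[2]))
i1=draw(a,C,k,(240,300,160,220),'setfit2.png',8)
E
```

```text
[[440.1  18.9  54. ]
 [435.5  50.5  54. ]
 [493.5  53.6  54. ]
 [497.3  26.2  54. ]]
[466.60646081  37.28666028  54.        ] 5.1536088764100825 57.78361760641295
pose [466.9  35.6] 5.91 [] n 100 med|r| 0.31
rel nest -44.47145870734361 -0.5761236568534813 1.2343814049505735
rel nest -44.649926042226575 1.1334540712736203 0.47360887641008237
```

>>> apply_moves:
  series:
    - [0.0,[0.0,0.0,-0.03],0.0]
    - [0.0,[0.0,0.0,-0.059],0.0]
    - [0.0,[0.02,0.0016,-0.059],0.0]
    - [0.0,[0.04,0.0032,-0.059],0.0]
    - [0.0,[0.045,0.0037,-0.059],0.0]
  grip_force: 60

```text
time: 8.78
tool_pos: [425.1, 31.4, 33.0]
tcp_rot: [-180.0, 0.1, -175.3]
ft_force: [-0.4, 0.3, -0.7]
finger_gap: -0.2
```

>>> apply_moves:
  series:
    - [0.0,[0.004,0.0004,0.0],0.0]
    - [0.0,[0.008,0.0007,0.0],0.0]
    - [0.0,[0.012,0.001,0.0],0.0]
    - [0.0,[0.016,0.0013,0.0],0.0]

```text
time: 9.28
tool_pos: [441.2, 32.7, 33.0]
tcp_rot: [-180.0, 0.1, -175.3]
ft_force: [-1.3, -0.8, 0.3]
finger_gap: 0.2
```

```bash
python3 - <<'E'
from fit import *
s=sense();print(s['tool_pos'],s['tcp_rot'],s['ft_force'])
a=optics.snapshot('scene')
draw(a,[],[0,0,0],(230,310,150,220),'push1.png',8)
E
```

```text
[441.20466465  32.6743065   33.01933577] [-1.79955177e+02  1.08034074e-01 -1.75340961e+02] [-1.32748107 -0.77310698  0.34744005]
```

View pics/push1.png

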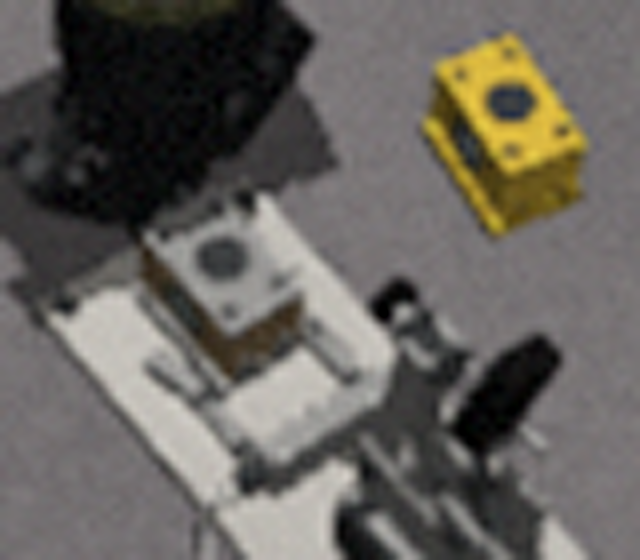

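The fist is behind the cassette, which has moved squarely a little way into the mouth. About 32 mm remain, so I'll go on in small steps and watch the force.

>>> apply_moves:
  series:
    - [0.0,[0.003,0.00024,0.0],0.0]
    - [0.0,[0.006,0.0005,0.0],0.0]
    - [0.0,[0.009,0.0007,0.0],0.0]
    - [0.0,[0.011,0.0009,0.0],0.0]

```text
time: 9.82
tool_pos: [453.0, 33.6, 33.3]
tcp_rot: [-180.0, 0.2, -175.3]
ft_force: [0.6, 0.8, 1.2]
finger_gap: 0.3
```

>>> apply_moves:
  series:
    - [0.0,[0.003,0.00024,0.0],0.0]
    - [0.0,[0.006,0.0005,0.0],0.0]
    - [0.0,[0.008,0.00065,0.0],0.0]

```text
time: 10.2
tool_pos: [461.3, 34.2, 33.3]
tcp_rot: [-180.0, 0.2, -175.3]
ft_force: [-1.1, 0.1, -0.1]
finger_gap: -0.4
```

>>> apply_moves:
  series:
    - [0.0,[0.002,0.00016,0.0],0.0]
    - [0.0,[0.004,0.0003,0.0],0.0]
    - [0.0,[0.005,0.0004,0.0],0.0]

```text
time: 10.58
tool_pos: [466.3, 34.7, 33.2]
tcp_rot: [-180.0, 0.2, -175.3]
ft_force: [-0.8, 0.4, 0.5]
finger_gap: 0.2
```

```bash
python3 - <<'E'
from fit import *
s=sense();print(s['tool_pos'],s['tcp_rot'],s['ft_force'])
a=optics.snapshot('scene')
draw(a,[],[0,0,0],(240,310,160,220),'push2.png',8)
E
```

```text
[466.3449804   34.65134846  33.24766404] [-1.79953409e+02  1.56993992e-01 -1.75346356e+02] [-0.84626317  0.37660837  0.46561005]
```

View pics/push2.png

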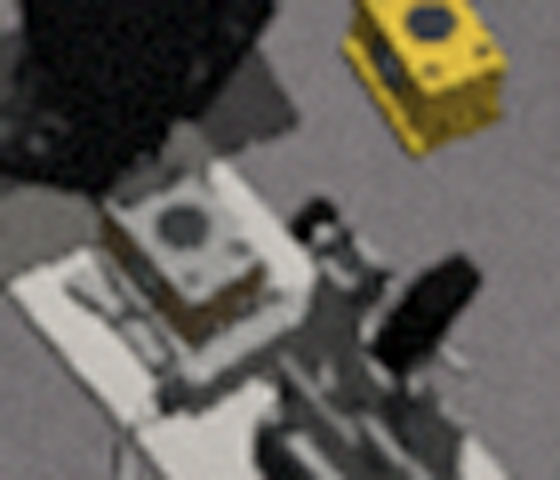

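>>> apply_moves:
  series:
    - [0.0,[0.001,0.0001,0.0],0.0]
    - [0.0,[0.002,0.00016,0.0],0.0]
    - [0.0,[0.003,0.00024,0.0],0.0]

```text
time: 11.0
tool_pos: [469.5, 34.9, 33.3]
tcp_rot: [-180.0, 0.2, -175.3]
ft_force: [-0.6, -0.2, -0.2]
finger_gap: 0.1
```

>>> apply_moves:
  series:
    - [0.0,[0.0006,5e-05,0.0],0.0]
    - [0.0,[0.0012,0.0001,0.0],0.0]

```text
time: 11.25
tool_pos: [470.7, 35.0, 33.3]
tcp_rot: [-180.0, 0.2, -175.3]
ft_force: [-1.1, -0.3, 0.2]
finger_gap: -0.1
```

>>> apply_moves:
  series:
    - [0.0,[0.0006,5e-05,0.0],0.0]
    - [0.0,[0.001,0.0001,0.0],0.0]

```text
time: 11.5
tool_pos: [471.7, 35.1, 33.2]
tcp_rot: [-180.0, 0.2, -175.3]
ft_force: [-0.6, -0.4, -0.1]
finger_gap: 0.2
```

>>> apply_moves:
  series:
    - [0.0,[0.0005,4e-05,0.0],0.0]

```text
time: 11.62
tool_pos: [472.2, 35.1, 33.3]
tcp_rot: [-180.0, 0.2, -175.3]
ft_force: [-1.2, 0.6, 0.1]
finger_gap: -0.1
```

>>> apply_moves:
  series:
    - [0.0,[0.0005,4e-05,0.0],0.0]

```text
time: 11.75
tool_pos: [472.8, 35.2, 33.3]
tcp_rot: [-180.0, 0.2, -175.3]
ft_force: [-0.3, -0.1, 1.0]
finger_gap: -0.3
```

>>> apply_moves:
  series:
    - [0.0,[0.0005,4e-05,0.0],0.0]

```text
time: 11.88
tool_pos: [473.3, 35.2, 33.2]
tcp_rot: [-180.0, 0.2, -175.3]
ft_force: [-0.2, -1.0, -0.7]
finger_gap: 0.3
```

>>> apply_moves:
  series:
    - [0.0,[0.0005,4e-05,0.0],0.0]

```text
time: 12.0
tool_pos: [473.8, 35.3, 33.2]
tcp_rot: [-180.0, 0.2, -175.3]
ft_force: [-1.2, 0.8, 0.7]
finger_gap: -0.0
```

>>> apply_moves:
  series:
    - [0.0,[0.0004,3e-05,0.0],0.0]

```text
time: 12.12
tool_pos: [474.1, 35.3, 33.2]
tcp_rot: [-180.0, 0.1, -175.3]
ft_force: [-3.2, -0.0, 3.0]
finger_gap: -0.2
```

>>> apply_moves:
  series:
    - [0.0,[0.0003,2e-05,0.0],0.0]

```text
time: 12.25
tool_pos: [474.1, 35.3, 33.2]
tcp_rot: [-180.0, 0.1, -175.3]
ft_force: [-3.8, -0.1, 2.7]
finger_gap: 0.0
```

>>> apply_moves:
  series:
    - [0.0,[0.0004,3e-05,0.0],0.0]

```text
time: 12.38
tool_pos: [474.2, 35.3, 33.1]
tcp_rot: [-180.0, 0.0, -175.3]
ft_force: [-5.0, -0.0, 3.1]
finger_gap: -0.0
```

>>> apply_moves:
  series:
    - [0.0,[0.0005,4e-05,0.0],0.0]

```text
time: 12.5
tool_pos: [474.2, 35.3, 33.0]
tcp_rot: [-180.0, -0.0, -175.3]
ft_force: [-5.7, -0.4, 3.2]
finger_gap: 0.0
```

>>> apply_moves:
  series:
    - [0.0,[0.0008,6e-05,0.0],0.0]
    - [0.0,[0.0008,6e-05,0.0],0.0]

```text
time: 12.75
tool_pos: [474.3, 35.3, 32.8]
tcp_rot: [-180.0, -0.1, -175.3]
ft_force: [-7.0, -0.3, 4.4]
finger_gap: -0.3
```

>>> apply_moves:
  series:
    - [0.0,[0.001,8e-05,0.0],0.0]
    - [0.0,[0.001,8e-05,0.0],0.0]

```text
time: 13.0
tool_pos: [474.3, 35.4, 32.5]
tcp_rot: [-180.0, -0.2, -175.3]
ft_force: [-8.9, -1.5, 6.8]
finger_gap: 0.2
```

>>> apply_moves:
  series:
    - [0.0,[0.001,8e-05,0.0005],0.0]
    - [0.0,[0.001,8e-05,0.0005],0.0]

```text
time: 13.25
tool_pos: [474.2, 35.4, 32.6]
tcp_rot: [-180.0, -0.4, -175.3]
ft_force: [-6.4, -1.6, 3.3]
finger_gap: 0.1
```

>>> apply_moves:
  series:
    - [0.0,[0.0011,8e-05,0.0005],0.0]
    - [0.0,[0.0011,8e-05,0.0005],0.0]

```text
time: 13.5
tool_pos: [474.2, 35.4, 32.6]
tcp_rot: [-180.0, -0.5, -175.3]
ft_force: [-7.1, -1.7, 3.9]
finger_gap: 0.4
```

>>> apply_moves:
  series:
    - [0.0,[0.0013,0.0001,0.0002],0.0]
    - [0.0,[0.0014,0.0001,0.0002],0.0]
    - [0.0,[0.0014,0.0001,0.0002],0.0]

```text
time: 13.88
tool_pos: [474.2, 35.4, 32.4]
tcp_rot: [-180.0, -0.7, -175.3]
ft_force: [-9.7, -2.7, 7.6]
finger_gap: 0.3
```

>>> apply_moves:
  series:
    - [0.0,[0.0017,0.00015,0.0003],0.0]
    - [0.0,[0.0017,0.00015,0.0003],0.0]
    - [0.0,[0.0017,0.00015,0.0003],0.0]

```text
time: 14.25
tool_pos: [474.1, 35.4, 32.3]
tcp_rot: [-180.0, -0.9, -175.3]
ft_force: [-11.2, -1.3, 8.1]
finger_gap: -0.1
```

>>> apply_moves:
  series:
    - [0.0,[0.0019,0.00016,0.0008],0.0]
    - [0.0,[0.0019,0.00016,0.0008],0.0]
    - [0.0,[0.0019,0.00016,0.0008],0.0]

```text
time: 14.62
tool_pos: [474.1, 35.5, 32.3]
tcp_rot: [-180.0, -1.2, -175.3]
ft_force: [-10.2, -1.3, 5.7]
finger_gap: -0.1
```

```bash
python3 - <<'E'
from fit import *
s=sense();print(s['tool_pos'],s['tcp_rot'],s['ft_force'],s['wrist_torque'])
a=optics.snapshot('scene')
import pickle;pickle.dump(a,open('p3.pkl','wb'))
draw(a,[],[0,0,0],(240,310,160,220),'push3.png',8)
E
```

```text
[474.10150396  35.48155836  32.33351168] [-179.97689241   -1.17141744 -175.31374031] [-10.21114322  -1.30119692   5.67104814] [-0.22732265  1.51674326 -0.04291197]
```

View pics/push3.png

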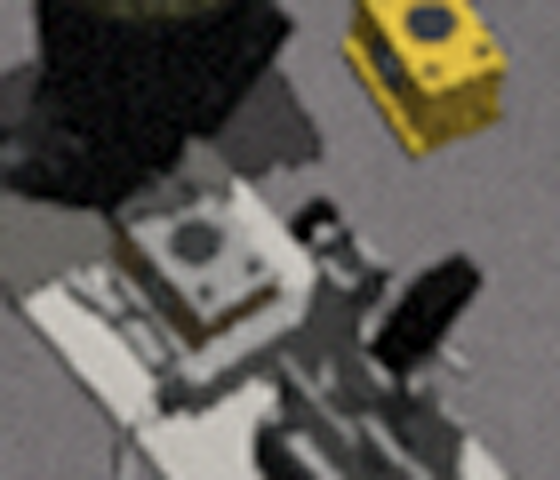

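The cassette looks home against the port block, with its front edge at about crop px (230,320). I'll raise the push towards 14 N.

>>> apply_moves:
  series:
    - [0.0,[0.0022,0.0002,0.0007],0.0]
    - [0.0,[0.0023,0.0002,0.0007],0.0]
    - [0.0,[0.0023,0.0002,0.0007],0.0]

```text
time: 15.05
tool_pos: [474.1, 35.5, 32.4]
tcp_rot: [-180.0, -1.5, -175.3]
ft_force: [-13.5, -1.8, 9.5]
finger_gap: -0.1
```

```bash
python3 - <<'E'
from fit import *
import pickle
a=pickle.load(open('p3.pkl','rb'))
P=ray(a,(240+195/8-.5,160+242/8-.5),54);qa=[511.2,39.8,np.radians(4.68)]
dx,dy=P[0]-qa[0],P[1]-qa[1];c,s=np.cos(qa[2]),np.sin(qa[2]);print(P,'rel nest',c*dx+s*dy,-s*dx+c*dy)
E
```

```text
[511.97937376  40.59543707  54.        ] rel nest 0.8416754690787658 0.7291954475452693
```

>>> apply_moves:
  series:
    - [0.0,[0.0024,0.0002,0.0009],0.0]
    - [0.0,[0.0024,0.0002,0.0009],0.0]
    - [0.0,[0.0024,0.0002,0.0009],0.0]

```text
time: 15.42
tool_pos: [474.0, 35.5, 32.4]
tcp_rot: [-180.0, -1.8, -175.3]
ft_force: [-13.0, -1.2, 7.7]
finger_gap: 0.1
```

>>> apply_moves:
  series:
    - [0.0,[0.0026,0.0002,0.0009],0.0]
    - [0.0,[0.0026,0.0002,0.0009],0.0]
    - [0.0,[0.0026,0.0002,0.0009],0.0]
    - [0.0,[0.0026,0.0002,0.0009],0.0]

```text
time: 15.92
tool_pos: [473.9, 35.5, 32.5]
tcp_rot: [-180.0, -2.1, -175.3]
ft_force: [-14.6, -2.1, 8.3]
finger_gap: -0.2
```

>>> apply_moves:
  series:
    - [0.0,[0.0026,0.0002,0.0009],0.0]
    - [0.0,[0.0026,0.0002,0.0009],0.0]
    - [0.0,[0.0026,0.0002,0.0009],0.0]
    - [0.0,[0.0026,0.0002,0.0009],0.0]

```text
time: 16.42
tool_pos: [473.8, 35.5, 32.5]
tcp_rot: [-180.0, -2.5, -175.3]
ft_force: [-14.5, -1.5, 8.4]
finger_gap: -0.3
```

>>> apply_moves:
  series:
    - [0.0,[0.0027,0.0002,0.0012],0.0]
    - [0.0,[0.0027,0.0002,0.0012],0.0]
    - [0.0,[0.0027,0.0002,0.0012],0.0]
    - [0.0,[0.0027,0.0002,0.0012],0.0]

```text
time: 16.92
tool_pos: [473.6, 35.6, 32.7]
tcp_rot: [180.0, -2.8, -175.3]
ft_force: [-13.0, -1.9, 6.3]
finger_gap: 0.4
```

```bash
python3 - <<'E'
from fit import *
s=sense();print(s['tool_pos'],s['tcp_rot'],s['ft_force'],s['wrist_torque'])
E
```

```text
[473.64968166  35.58337762  32.66036525] [ 179.99436538   -2.81414135 -175.28688942] [-13.01137626  -1.94188084   6.26904861] [-0.28639664  1.83629244 -0.07740715]
```

>>> apply_moves:
  series:
    - [0.0,[0.0029,0.0002,0.0009],0.0]
    - [0.0,[0.0029,0.0002,0.0009],0.0]
    - [0.0,[0.0029,0.0002,0.0009],0.0]
    - [0.0,[0.0029,0.0002,0.0009],0.0]
    - [0.0,[0.0029,0.0002,0.0009],0.0]

```text
time: 17.55
tool_pos: [473.6, 35.6, 32.7]
tcp_rot: [180.0, -3.2, -175.3]
ft_force: [-16.3, -3.0, 10.5]
finger_gap: 0.2
```

>>> apply_moves:
  series:
    - [0.0,[0.0,0.0,0.0003],0.0]
    - [0.0,[-0.004,-0.0003,0.0005],0.0]
    - [0.0,[-0.01,-0.0008,0.005],0.0]
    - [0.0,[-0.02,-0.0016,0.03],0.0]
    - [0.0,[-0.03,-0.0024,0.06],0.0]

```text
time: 18.18
tool_pos: [442.7, 33.2, 93.1]
tcp_rot: [180.0, -3.2, -175.3]
ft_force: [0.1, -0.2, 0.3]
finger_gap: 0.2
```

```bash
python3 - <<'E'
from fit import *
s=sense();print(s['tool_pos'],s['tcp_rot'],s['ft_force'],s['wrist_torque'])
a=optics.snapshot('scene');b=optics.snapshot('top')
import pickle;pickle.dump((a,b),open('p4.pkl','wb'))
i1=draw(a,[],0,(240,310,160,230),None,5.6);i2=draw(b,[],0,(215,285,145,215),None,5.6)
cv2.imwrite('pics/home.png',np.hstack([i1,i2]))
E
```

```text
[442.72169139  33.17562737  93.10394324] [ 179.97918176   -3.22967527 -175.28037724] [ 0.06233213 -0.19343018  0.30492105] [ 0.01227004 -0.00346721  0.00107298]
```

View pics/home.png

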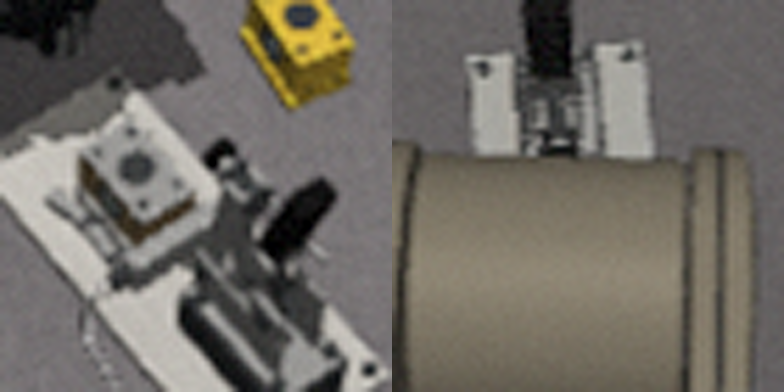

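The cassette sits square against the block; its dark mark, at crop px (138,165), maps to nest. The wrist force read 13–16 N for over a second while pressed. Next I go above the clamp bar to the cassette side of the handle's grip.

>>> apply_moves:
  series:
    - [0.0,[0.0,0.0,0.04],0.0]
    - [0.0,[0.0,0.0,0.08],0.0]
    - [0.0,[0.005,0.0,0.095],0.0]
    - [0.0,[0.05,0.004,0.095],0.0]
    - [0.0,[0.1,0.008,0.095],0.0]

```text
time: 18.9
tool_pos: [546.6, 41.2, 190.7]
tcp_rot: [-180.0, -2.8, -175.3]
ft_force: [0.2, -0.3, 0.8]
finger_gap: -0.2
```

>>> apply_moves:
  series:
    - [0.0,[0.02,0.0016,0.0],0.0]
    - [0.0,[0.04,0.0032,0.0],0.0]
    - [0.0,[0.05,0.004,0.0],0.0]
    - [0.0,[0.05,0.004,0.0],0.0]

```text
time: 19.4
tool_pos: [596.5, 45.2, 189.6]
tcp_rot: [-180.0, -2.9, -175.3]
ft_force: [-1.1, -0.6, 0.7]
finger_gap: -0.1
```

```bash
python3 - <<'E'
from fit import *
s=sense();print(s['tool_pos'],s['tcp_rot'],s['ft_force'])
a=optics.snapshot('scene')
i1=draw(a,[],0,(240,340,150,230),'hand1.png',7)
P=[[511.9+.9967*x-.081*y,38.5+.081*x+.9967*y,z+10] for x,y,z in((112,0,157),(120,0,189),(104,0,125))];print(proj(a,P))
E
```

```text
[596.49959194  45.23274753 189.57565437] [-179.97708695   -2.88629411 -175.27998976] [-1.10224672 -0.59734173  0.65281628]
[[290.52760938 196.56322378]
 [293.54174927 192.19554193]
 [287.66129923 200.71669086]]
```

View pics/hand1.png

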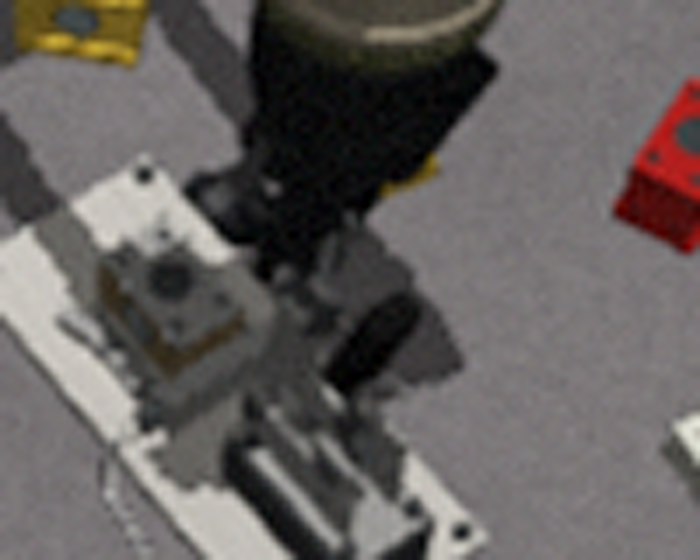

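The fist is just short of the black grip, which spans crop px (340,380)–(410,300) and agrees with the projected grip point. I'll lower a little and push it over slowly.

>>> apply_moves:
  series:
    - [0.0,[0.004,0.0003,-0.006],0.0]
    - [0.0,[0.008,0.0006,-0.009],0.0]
    - [0.0,[0.012,0.001,-0.009],0.0]

```text
time: 19.82
tool_pos: [608.0, 46.2, 180.4]
tcp_rot: [-180.0, -2.9, -175.3]
ft_force: [-0.1, -0.2, 1.0]
finger_gap: -0.0
```

>>> apply_moves:
  series:
    - [0.0,[0.002,0.0002,0.0],0.0]
    - [0.0,[0.004,0.0003,0.0],0.0]
    - [0.0,[0.006,0.0005,0.0],0.0]

```text
time: 20.2
tool_pos: [614.2, 46.7, 180.5]
tcp_rot: [-180.0, -2.9, -175.3]
ft_force: [0.4, 0.3, 0.8]
finger_gap: -0.1
```

>>> apply_moves:
  series:
    - [0.0,[0.002,0.0002,0.0],0.0]
    - [0.0,[0.004,0.0003,0.0],0.0]
    - [0.0,[0.006,0.0005,0.0],0.0]

```text
time: 20.58
tool_pos: [620.2, 47.2, 180.8]
tcp_rot: [-180.0, -2.9, -175.3]
ft_force: [-3.3, 0.2, 3.2]
finger_gap: 0.1
```

>>> apply_moves:
  series:
    - [0.0,[0.003,0.00024,0.0],0.0]
    - [0.0,[0.006,0.0005,0.0],0.0]
    - [0.0,[0.009,0.0007,0.0],0.0]
    - [0.0,[0.012,0.001,0.0],0.0]

```text
time: 21.08
tool_pos: [632.4, 48.3, 180.5]
tcp_rot: [-180.0, -2.9, -175.3]
ft_force: [-2.7, 0.3, -0.6]
finger_gap: 0.2
```

>>> apply_moves:
  series:
    - [0.0,[0.003,0.00024,-0.001],0.0]
    - [0.0,[0.006,0.0005,-0.002],0.0]
    - [0.0,[0.009,0.0007,-0.003],0.0]

```text
time: 21.45
tool_pos: [641.8, 49.0, 177.7]
tcp_rot: [-180.0, -2.9, -175.3]
ft_force: [-0.8, 0.6, 2.9]
finger_gap: 0.0
```

```bash
python3 - <<'E'
from fit import *
s=sense();print(s['tool_pos'],s['tcp_rot'],s['ft_force'])
a=optics.snapshot('scene')
i1=draw(a,[],0,(240,340,150,230),'hand2.png',7)
E
```

```text
[641.80925923  49.00603494 177.74666538] [-179.97976522   -2.89044846 -175.27927987] [-0.78783867  0.55513738  2.9291665 ]
```

View pics/hand2.png

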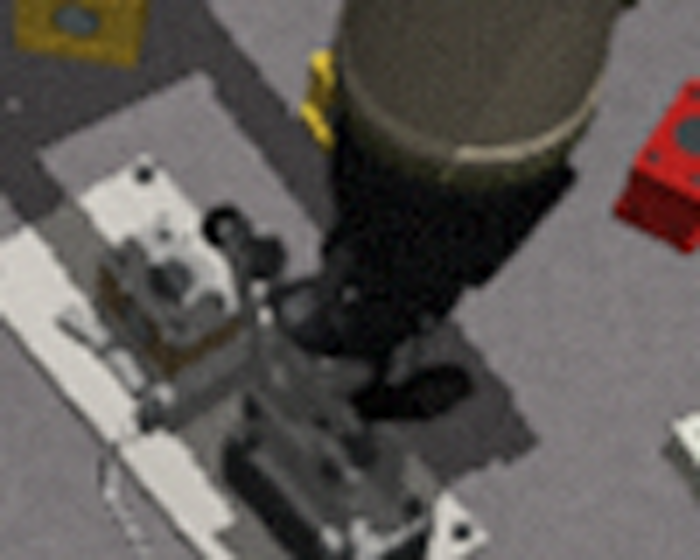

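The handle is tipping over, its grip now at crop px (370,400)–(470,385). I keep pushing, forward and a little down.

>>> apply_moves:
  series:
    - [0.0,[0.003,0.00024,-0.002],0.0]
    - [0.0,[0.006,0.0005,-0.004],0.0]
    - [0.0,[0.009,0.0007,-0.006],0.0]
    - [0.0,[0.012,0.001,-0.008],0.0]

```text
time: 22.0
tool_pos: [653.7, 50.0, 168.8]
tcp_rot: [-180.0, -3.0, -175.3]
ft_force: [-2.0, -0.0, 0.2]
finger_gap: 0.1
```

>>> apply_moves:
  series:
    - [0.0,[0.003,0.00024,-0.003],0.0]
    - [0.0,[0.005,0.0004,-0.006],0.0]
    - [0.0,[0.007,0.0006,-0.009],0.0]
    - [0.0,[0.008,0.0007,-0.012],0.0]

```text
time: 22.5
tool_pos: [662.0, 50.7, 156.6]
tcp_rot: [-180.0, -2.9, -175.3]
ft_force: [-0.2, -0.4, -0.7]
finger_gap: -0.1
```

```bash
python3 - <<'E'
from fit import *
s=sense();print(s['tool_pos'],s['tcp_rot'],s['ft_force'])
a=optics.snapshot('scene')
i1=draw(a,[],0,(240,340,150,230),'hand3.png',7)
E
```

```text
[661.97471832  50.70392993 156.61524956] [-179.97966554   -2.94254574 -175.27994793] [-0.17060274 -0.43175486 -0.67102078]
```

View pics/hand3.png

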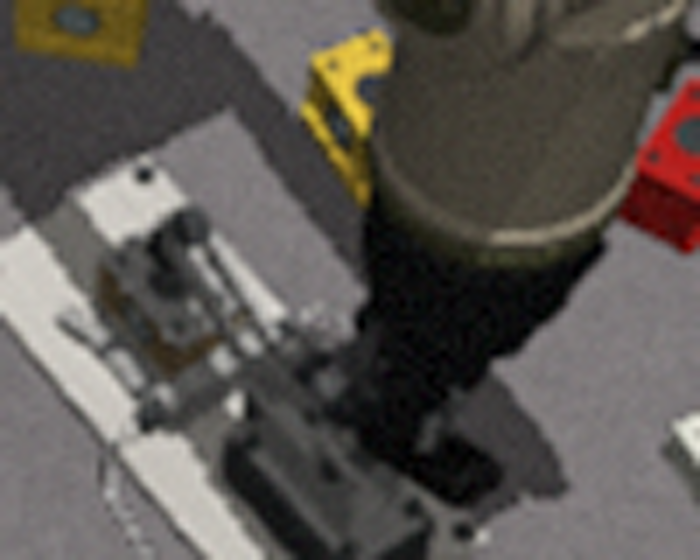

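The bar has come over onto the cassette, with the tip above its cap at crop px (180,235), and the handle has dropped by itself. I'll centre over the grip and press down in small steps.

>>> apply_moves:
  series:
    - [0.0,[0.004,0.0003,0.0],0.0]
    - [0.0,[0.008,0.0006,-0.005],0.0]
    - [0.0,[0.008,0.0006,-0.01],0.0]
    - [0.0,[0.008,0.0006,-0.014],0.0]

```text
time: 23.05
tool_pos: [669.5, 51.3, 141.4]
tcp_rot: [-180.0, -3.0, -175.3]
ft_force: [0.3, 0.3, -0.9]
finger_gap: 0.1
```

>>> apply_moves:
  series:
    - [0.0,[0.0,0.0,-0.002],0.0]
    - [0.0,[0.0,0.0,-0.004],0.0]

```text
time: 23.3
tool_pos: [669.4, 51.3, 137.2]
tcp_rot: [-180.0, -3.0, -175.3]
ft_force: [-0.5, 0.2, 1.6]
finger_gap: -0.1
```

>>> apply_moves:
  series:
    - [0.0,[0.0,0.0,-0.002],0.0]
    - [0.0,[0.0,0.0,-0.004],0.0]

```text
time: 23.55
tool_pos: [670.1, 51.3, 134.1]
tcp_rot: [-180.0, -2.9, -175.3]
ft_force: [0.2, -0.5, 5.7]
finger_gap: 0.1
```

>>> apply_moves:
  series:
    - [0.0,[0.0,0.0,-0.0015],0.0]
    - [0.0,[0.0,0.0,-0.003],0.0]

```text
time: 23.8
tool_pos: [670.5, 51.4, 132.2]
tcp_rot: [-180.0, -2.9, -175.3]
ft_force: [-2.1, 0.5, 7.7]
finger_gap: -0.0
```

>>> apply_moves:
  series:
    - [0.0,[0.0,0.0,-0.0015],0.0]
    - [0.0,[0.0,0.0,-0.003],0.0]

```text
time: 24.05
tool_pos: [670.8, 51.4, 130.5]
tcp_rot: [-180.0, -2.8, -175.3]
ft_force: [-2.3, -0.3, 7.5]
finger_gap: 0.0
```

>>> apply_moves:
  series:
    - [0.0,[0.0,0.0,-0.0015],0.0]
    - [0.0,[0.0,0.0,-0.003],0.0]

```text
time: 24.3
tool_pos: [671.2, 51.4, 128.9]
tcp_rot: [-180.0, -2.7, -175.3]
ft_force: [-3.2, 0.6, 7.9]
finger_gap: -0.0
```

>>> apply_moves:
  series:
    - [0.0,[0.0,0.0,-0.0015],0.0]
    - [0.0,[0.0,0.0,-0.003],0.0]

```text
time: 24.55
tool_pos: [671.5, 51.4, 127.3]
tcp_rot: [-180.0, -2.7, -175.3]
ft_force: [-3.5, 0.9, 8.5]
finger_gap: -0.1
```

```bash
python3 - <<'E'
from fit import *
s=sense();print(s['tool_pos'],s['tcp_rot'],s['ft_force'])
a=optics.snapshot('scene')
i1=draw(a,[],0,(240,340,150,230),'hand4.png',7)
E
```

```text
[671.45278883  51.44102022 127.32795023] [-179.95754881   -2.66596432 -175.26954594] [-3.49011426  0.93558524  8.51648958]
```

View pics/hand4.png

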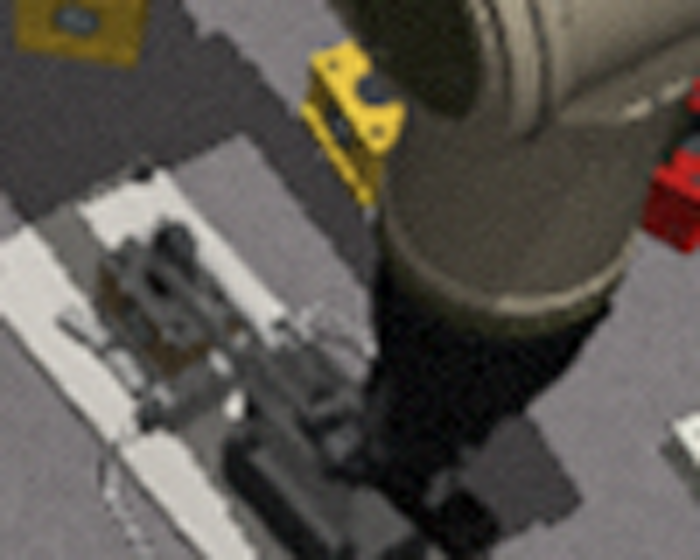

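The tip lies on the cassette cap and the handle is going down at a steady 8 N or so. I carry on.

>>> apply_moves:
  series:
    - [0.0,[0.0,0.0,-0.0015],0.0]
    - [0.0,[0.0,0.0,-0.003],0.0]
    - [0.0,[0.0,0.0,-0.0045],0.0]

```text
time: 24.98
tool_pos: [671.9, 51.5, 124.0]
tcp_rot: [-180.0, -2.6, -175.3]
ft_force: [-1.9, -0.3, 7.5]
finger_gap: 0.4
```

>>> apply_moves:
  series:
    - [0.0,[0.0,0.0,-0.0015],0.0]
    - [0.0,[0.0,0.0,-0.003],0.0]
    - [0.0,[0.0,0.0,-0.0045],0.0]

```text
time: 25.35
tool_pos: [672.4, 51.5, 120.5]
tcp_rot: [-179.9, -2.5, -175.3]
ft_force: [-1.1, 0.3, 5.2]
finger_gap: 0.2
```

>>> apply_moves:
  series:
    - [0.0,[0.0,0.0,-0.0015],0.0]
    - [0.0,[0.0,0.0,-0.003],0.0]

```text
time: 25.6
tool_pos: [672.7, 51.6, 117.9]
tcp_rot: [-179.9, -2.5, -175.3]
ft_force: [-0.4, 1.2, 3.3]
finger_gap: 0.3
```

>>> apply_moves:
  series:
    - [0.0,[0.0,0.0,-0.0015],0.0]
    - [0.0,[0.0,0.0,-0.003],0.0]

```text
time: 25.85
tool_pos: [672.6, 51.5, 114.4]
tcp_rot: [-179.9, -2.5, -175.3]
ft_force: [0.8, -0.1, -0.6]
finger_gap: -0.2
```

The force has gone to zero, so it seems to have snapped over. I'll back off and look.

>>> apply_moves:
  series:
    - [0.0,[0.0,0.0,0.02],0.0]
    - [0.0,[0.0,0.0,0.05],0.0]
    - [0.0,[0.0,0.05,0.1],0.0]
    - [0.0,[0.0,0.11,0.12],0.0]
    - [0.0,[-0.02,0.16,0.13],0.0]

```text
time: 26.48
tool_pos: [653.7, 212.9, 248.0]
tcp_rot: [-180.0, -2.2, -175.3]
ft_force: [0.8, 0.5, -0.2]
finger_gap: -0.1
```

>>> apply_moves:
  series:
    - [0.0,[-0.04,0.05,0.02],0.0]
    - [0.0,[-0.08,0.1,0.03],0.0]
    - [0.0,[-0.1,0.13,0.03],0.0]
    - [0.0,[-0.1,0.13,0.03],0.0]

```text
time: 26.98
tool_pos: [551.7, 346.0, 280.2]
tcp_rot: [179.9, -2.1, -175.1]
ft_force: [-0.0, -1.1, -0.3]
finger_gap: 0.2
```

```bash
python3 - <<'E'
from fit import *
s=sense();print(s['time'],s['tool_pos'],s['tcp_rot'],s['ft_force'])
a=optics.snapshot('scene');b=optics.snapshot('top')
i1=draw(a,[],0,(240,320,160,240),None,4.9);i2=draw(b,[],0,(210,290,145,225),None,4.9)
P=[[511.9+.9967*x,38.5+.081*x,z+10] for x,z in((160,88),(191,88),(129,88),(0,44))]
for im,p,o in((i1,a,(240,160)),(i2,b,(210,145))):
    for u in proj(p,P): cv2.circle(im,tuple(int(v) for v in ((u-o+.5)*4.9)),3,(0,255,0),1)
cv2.imwrite('pics/closed.png',np.hstack([i1,i2]))
for n,p in(('scene',a),('top',b)):
  for q in('blank','solvent','amber','vial_rack','beaker','gloves','wrench','jar'):
    for d in spotter.search_frame(p,q)[:2]: print(n,q,round(d['p'],2),w(p,d['xyz']).round())
cv2.imwrite('pics/scene9.png',cv2.resize(a['color'],None,fx=1.5,fy=1.5))
E
```

```text
26.975 [551.688156   346.04713459 280.15962989] [ 179.92561254   -2.14197982 -175.06627957] [-0.00194304 -1.11058326 -0.30812412]
scene blank 0.62 [ 519. -241.   17.]
scene solvent 0.74 [ 680. -357.  119.]
scene amber 0.88 [ 564. -446.  112.]
scene vial_rack 0.7 [701. 237.  27.]
scene beaker 0.94 [ 692. -230.   41.]
scene gloves 0.88 [553. 453.  69.]
scene wrench 0.64 [320. 286.   8.]
scene jar 0.66 [ 440. -386.   52.]
top blank 0.58 [ 513. -233.   13.]
top solvent 0.62 [ 646. -339.  117.]
top amber 0.97 [ 532. -429.  109.]
top vial_rack 0.87 [686. 237.  29.]
top beaker 0.56 [ 715. -234.   51.]
top gloves 0.91 [529. 410.  67.]
top wrench 0.88 [320. 284.   7.]
top jar 0.83 [ 427. -379.   57.]
```

View pics/closed.png

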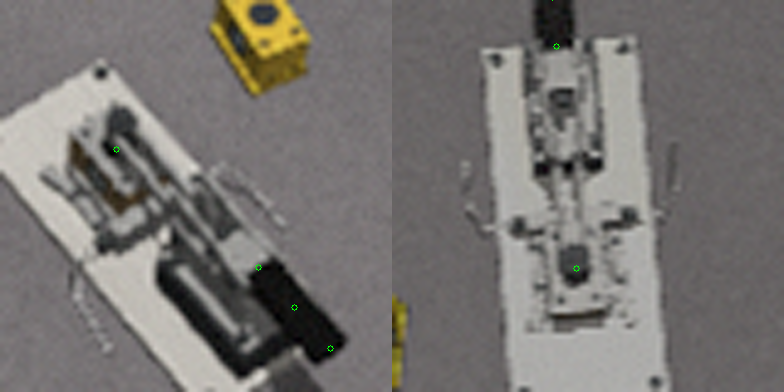

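View pics/scene9.png

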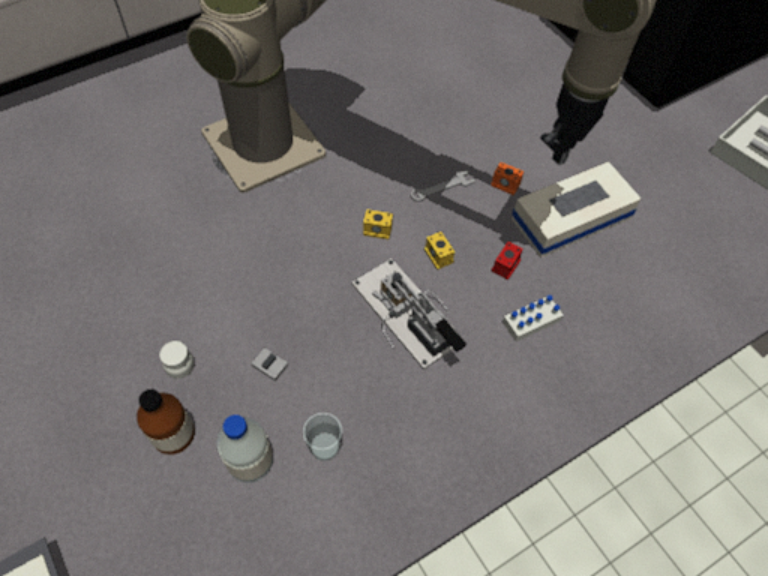

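```bash
python3 - <<'E'
from bench import hand_in
print(hand_in())
E
```

```text
the job is handed in; nothing more can be done
None
```

The cassette is loaded and clamped, and I handed the job in at about 27 s of the 67 s allowed; no verdict is reported.

**Loading:** I picked the grey/tan cassette and set it upright in the flared mouth. I then pushed it home with closed fingers and, with the clamp open, pressed it on the port block. The wrist force read 13–16 N for over a second; the port block's own force could not be measured.

**Clamping:** I tipped the handle over with about 3 N and pressed it down with about 8.5 N. The force then fell to zero, which I took as the snap past centre.

**Last checks:**
- **Cassette:** before clamping it measured about 1 mm from its seated place, within what the cameras can resolve. In the last pictures it stands upright with the tip on the middle of its cap.
- **Handle:** the grip lies where the closed, level position projects. It did not spring back when I let go. I could not measure the tip force directly.
- **Other things on the bench:** their positions match the start to within a few mm. One exception is the top-view glove carton, which read about 55 mm off because the arm shades or hides part of it. The scene view puts it where it was, within 3 mm.
- **Robot:** it is clear of everything, with wrist force near zero.

**What did not go quite level:** during the press the wrist tilted about 3°, and friction pushed down on the cassette with 6–10 N.

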